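# Slide the locked board carriage under the test probe

### The job

Bring the opened control unit under the test probe: with a fingertip press the lock button on the carriage fully down, and keep it held down while you push the carriage along its rails all the way to the end stop on the probe's side, then let the button spring up so that the carriage is locked there, and move clear. Grasp and lift nothing: the control unit stays lying in its nest on the carriage, and the solder spool, flux jar and screwdriver stay where they are.

Things in the scene. Friction and masses are not known exactly. Their poses are not given: they have to be found in the camera images.
- fixture: Slide fixture fixed to the table, pose varies: grey base plate covering x -40 to 250, y -143 to 143 mm, two rails, end blocks 38 mm high. Origin: on the table, at the middle of the lock button's path. +y: the way the carriage must slide, to the probe's end; +x: from the button towards the control unit; z up. A post 18 x 18 mm, 208 mm high, at x 234, y 61 mm holds the probe.
- carriage (a joint): How far the carriage has slid along fixture +y, m: it starts 0 to 0.003; 0.122 is against the end stop. An aluminium plate 235 x 130 mm, top 38 mm above the table, with the lock button at its front edge and the control unit behind. It cannot leave its rails; about 2 N slides it when unlocked. Locked, it only has about 3 mm of play.
- lock_button (a joint): How far the lock button is pressed straight down, m: 0 up (locked), 0.008 fully down on a firm stop. Spring: 3.2 N to start it, 6.4 N to hold it down. The carriage slides only while it is down 5 mm or more; let up on the way, it locks the carriage at the next tooth (12 mm apart). In the last 2.5 mm before the end stop it can spring fully up and lock there.
- button_top (a point): Centre of the top face of the lock button, a flat black square cap 36 x 36 mm: 50 mm above the table when up, 42 mm when down. It rides on the carriage. Axes as the fixture's.
- ridge_face (a point): Push ridge: upright dark steel bar fixed on the carriage beside the button on its leading (+y) side, 44 mm long in x, 8 mm thick. This point: top middle of the face towards the button, 60 mm above the table, 23 mm in +y from the button's centre. A finger pressing the button can push on this face. Other sides are open; behind (+x) an 8 mm high nest wall begins 43 mm from the button's centre.
- control_unit: Opened control unit lying loose in a nest (8 mm high walls, about 3 mm play) on the carriage: aluminium tray with a green circuit board and a black connector strip, 130 mm (x) x 100 mm (y), 22 mm high, 0.25 to 0.5 kg. Origin: centre of its underside, 38 mm above the table, 115 mm in fixture +x from the button's centre.
- solder_spool: Grey spool standing on the table beyond the probe's end of the fixture: 56 mm across, 30 mm high. Origin: centre of its underside. To be left alone.
- flux_jar: Small jar standing on the table beyond the starting end of the fixture: 44 mm across, 45 mm high. Origin: centre of its underside. To be left alone.
- screwdriver: Screwdriver 170 mm long, handle under 35 mm thick, lying on the table along the front of the fixture (between it and the robot). Origin: underside, near its middle; x axis from handle to tip. To be left alone.
- probe_head (a point): Lower end of the test probe's black body, a fixed upright cylinder 26 mm thick at fixture x 146, y 61 mm, 112 mm above the table; its thin pins reach down to 77 mm. It hangs from an arm 192 to 208 mm above the table that runs from here back (+x) to the post. The control unit is under it once the carriage is at its end stop.
Mind the look-alikes: they are no part of the job. Of the things that look like the control_unit, the largest one is meant.

How it is judged:
By the outcome, as a careful person would: the job done as asked, in the order asked, and still so for the second after the job is handed in, with the robot touching nothing.
It also fails if it takes over 35 s, if anything falls off the work surface, if the arm or the gripper's body presses on something with over 40 N, if the wrist force passes 120 N, or if a joint passes its speed limit or range.

### The arm

A 6-joint arm with a two-finger parallel gripper is mounted at the origin on the work surface. World frame = base frame: x ahead of the robot, y to its left, z up, the work surface at z = 0. Lengths are in m, angles in rad, forces in N, time in s.
With the tool pointing down it reaches from about 0.4 to 0.825 m from the base axis. Payload 7 kg.
Tool frame: the origin (TCP) lies midway between the tips of the shut fingers; the grasp point (between the pads) lies 19 mm behind it; z points along the fingers, y is the line along which they close (so a half turn about z gives the same grasp; the last joint's range is limited). The gripper opens to 85 mm and grips with 20 to 120 N. Pads are 22 mm wide; open, the fingers measure 114 mm over their backs; the gripper's body (76 mm by 85 mm) begins 54 mm behind the grasp point. The pads swing forward as they close: fully open they stand 13 mm farther back than shut.
Start: joints at [1.567, 0.359, 0.012, 0, -1.224, -0.288], TCP at [0.194, 0.646, 0.208] pointing down, gripper open.
Joint ranges: [-3.07, 3.07], [-1.43, 2.12], [-1.02, 1.25], [-3.03, 1.67], [-3.05, -0], [-3.03, 3.03]. Speed limits (rad/s): [2.39, 2.39, 3.01, 3.14, 3.14, 3.14].

### API

Orientations are given as a unit quaternion [w, x, y, z].
In Python, from cell import env gives the robot as it stands.
- The arm moves only by the tool carry_out, never from a script. Its argument "moves" is one flat list of numbers, 4 for each row, row after row: the shift along the tool's x, y, z in m, then the turn about the tool's z in degrees. In form: [dx, dy, dz, spin, dx, dy, dz, spin, ...]. A call has 1 to 8 rows; each row is the pose to reach, as a shift and turn from the pose commanded when the call began, along the tool's axes at that moment; what a row does not reach only later rows make up. A row lasts 1/12 s, in which the tool goes at most 41.7 mm and 7.16 degrees, less where a joint would pass 70% of its speed; a pose out of reach is approached as far as the arm can. A call with a gripper value outside its range is refused whole. "gripper" is the opening, from -1 (shut) to 1 (fully open), set as the call begins (left out, the last holds). The fingers move at their own pace and stop on an object; the grip force is fixed at half the most. Time passes only in rows, so rows that repeat a pose let the fingers close. It gives the time, the measured TCP pose, the force, the opening and the grip force at its end, in the units of the state.
- env.sense(): the state, without advancing time (a new reading comes with each control period).
- env.capture(name): name is "scene" or "top" or "wrist"; returns a dict with "img" (480x640x3 uint8, blue, green, red), "mtx" (3x3 intrinsics, pixels), "k1" (the pictures are not rectified: a ray, as slopes to the right and down, at radius r is drawn at 1 + k1 r^2 times it, then the intrinsics apply), "rvec" (rotation vector, rad) and "tvec" (3), from world to camera coordinates, as OpenCV has them; the wrist camera has in their place "mount" (4x4, takes a point from camera to tool coordinates, whose origin is the TCP and whose axes are the flange's). Camera axes: x right, y down, z forward; pixel columns grow to the right and rows downward; lengths in m; the calibration is good to about 2 mm. A picture is of the moment at which its call begins: read the wrist's pose just before it. There is no depth.
- env.sign_off(): hands the job in; it is judged then, once.
The state is a dict: "clock": time; "joint_positions": joint angles; "joint_vel": joint speeds; "tau": joint torques, N m; "eef_pos": TCP position; "tool_rot": TCP orientation; "ft_force": force on the tool from outside, world axes, zero at the start; "moment": the same for the moment, N m; "gripper_width": finger opening in m; "finger_force": force on a finger pad.
Only numpy, scipy, OpenCV 4.12 (cv2) and the standard library are available. Lean on these libraries where they do the work, as an engineer would, in place of code of your own. Each camera call takes 0.05 s, during which the arm holds its last target. There are 200 camera calls.

## Working session

There is one attempt and no reset: what is moved stays moved. The work goes in short steps, Python scripts to look and compute and a tool call to move; the robot and the scene stay as the last step left them, time stands still between calls to the robot, and variables do not carry over. Pictures are saved under pics/ and viewed, at most 10 in all, crops included, and the job is handed in when it is done.

Besides the shell and the picture viewer there is one more tool, called after "Call:" as a command line: name --argument value ..., lists and objects as JSON in quotes. carry_out: Moves the arm, as the interface text tells. Its arguments: {"type":"object","properties":{"moves":{"type":"array"},"gripper":{"type":"number"}},"required":["moves"]}

```bash
mkdir -p pics; ls; cat > h.py <<'E'
import numpy as np, cv2
from cell import env
def save(n,c): cv2.imwrite(f"pics/{n}.png",c["img"])
E
python3 - <<'E'
from h import *
import pickle
s=env.sense(); print({k:np.round(v,3) for k,v in s.items()})
d={n:env.capture(n) for n in("top","scene")}
pickle.dump(d,open("c0.pkl","wb"))
for n in d: save(n+"0",d[n]); print(n,d[n]["k1"],d[n]["rvec"],d[n]["tvec"])
E
```

```text
pics
{'clock': np.float64(0.0), 'joint_positions': array([ 1.567,  0.359,  0.011, -0.   , -1.224, -0.288]), 'joint_vel': array([ 0.   , -0.   , -0.   ,  0.001, -0.001,  0.001]), 'tau': array([ 1.0000e-03, -5.8333e+01,  2.9342e+01,  6.9370e+00, -6.0000e-03,
        0.0000e+00]), 'eef_pos': array([0.194, 0.646, 0.207]), 'tool_rot': array([ 0.001,  0.989, -0.145, -0.   ]), 'ft_force': array([-0.122, -0.003, -0.634]), 'moment': array([-0.015, -0.02 , -0.024]), 'finger_force': np.float64(0.0), 'gripper_width': np.float64(0.086)}
top -0.07247823119671486 [ 2.17195246 -2.13509346  0.12255612] [0.03149813 0.63987344 1.1173869 ]
scene -0.07318058271509732 [ 1.39940525  2.07424771 -0.94414072] [ 0.17188658 -0.30277746  1.60422438]
```

View pics/top0.png

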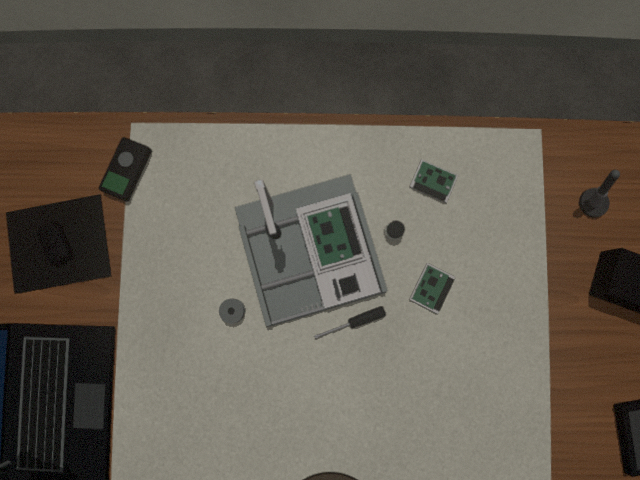

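View pics/scene0.png

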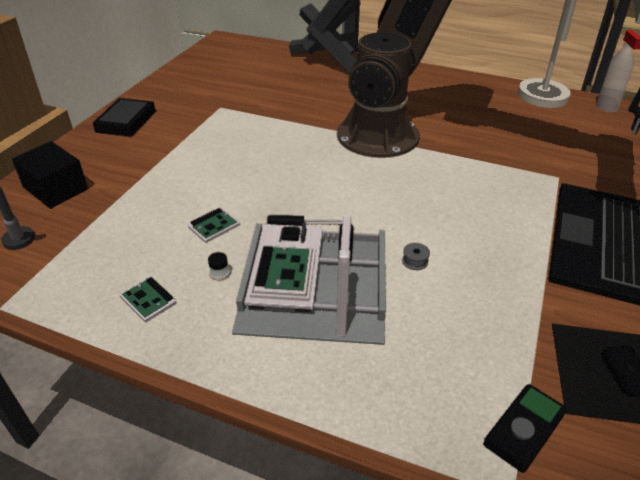

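The top view shows the fixture, with base plate corners near (235,208), (352,177), (385,292) and (268,326). Three things look like the control unit: the board at (334,237) in the nest on the carriage, and two loose boards at (434,180) and (432,288). The one at (334,237) is meant: it is the largest and lies in the nest under the probe arm. The button is the black square at about (348,286), with the ridge to its left, so +y runs left in the image. I'll confirm this in a crop.

```bash
python3 - <<'E'
from h import *
import pickle
d=pickle.load(open("c0.pkl","rb"))
cv2.imwrite("pics/crop1.png",cv2.resize(d["top"]["img"][170:345,220:453],None,fx=3.4,fy=3.4,interpolation=cv2.INTER_CUBIC))
E
```

```text
(no output)
```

View pics/crop1.png

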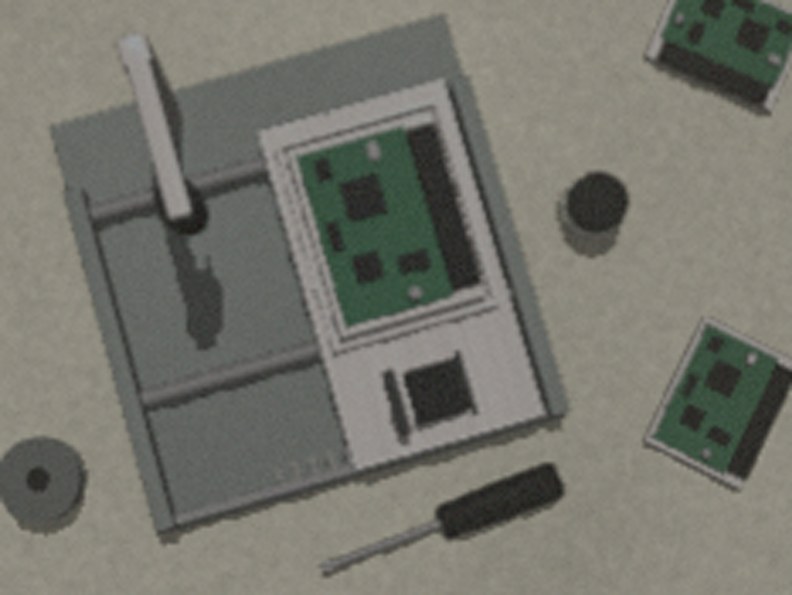

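The crop confirms it. The large board lies in the nest. The button cap is centred at crop (438,390), the ridge is the dark bar at (397,405), the spool is at (40,480), the jar at (595,205) and the screwdriver lies in front.

```bash
cat >> h.py <<'E'
def ray(c,uv,z):
    x=(np.array(uv,float)-[c["mtx"][0,2],c["mtx"][1,2]])/[c["mtx"][0,0],c["mtx"][1,1]]
    u=x.copy()
    for _ in range(20): u=x/(1+c["k1"]*(u@u))
    R=cv2.Rodrigues(np.array(c["rvec"],float))[0]; t=np.array(c["tvec"],float).ravel()
    o=-R.T@t; d=R.T@np.r_[u,1]
    return o+d*(z-o[2])/d[2]
E
python3 - <<'E'
from h import *
import pickle
d=pickle.load(open("c0.pkl","rb"));c=d["top"]
P=lambda u,v,z:ray(c,(220+u/3.4-.35,170+v/3.4-.35),z)
pts=dict(btn=(438,390,.05),ridge=(393,404,.06),cBL=(262,130,.038),cBR=(445,82,.038),cFR=(548,412,.038),cFL=(353,465,.038),unitA=(296,155,.06),unitB=(490,290,.06),
 pBL=(50,127,.006),pBR=(445,14,.006),pFL=(163,532,.038),spool=(38,478,.03),jar=(597,202,.045),handle=(545,485,.02),tip=(325,568,.005),armend=(178,215,.208),armpost=(135,42,.208))
for k,v in pts.items(): pts[k]=P(*v); print(k,pts[k].round(4))
n=lambda a,b:(np.linalg.norm(pts[a]-pts[b]).round(4), np.degrees(np.arctan2(*(pts[b]-pts[a])[[1,0]])).round(2))
for a,b in [("cFR","cBR"),("cFL","cBL"),("cFR","cFL"),("cBR","cBL"),("btn","ridge"),("pBR","pBL"),("armend","armpost"),("pFL","pBL")]: print(a,b,n(a,b))
E
```

```text
btn [ 0.5351 -0.0312  0.05  ]
ridge [ 0.5253 -0.0017  0.06  ]
cBL [0.7074 0.0879 0.038 ]
cBR [ 0.7422 -0.0345  0.038 ]
cFR [ 0.5222 -0.1044  0.038 ]
cFL [0.4855 0.0233 0.038 ]
unitA [0.687  0.0641 0.06  ]
unitB [ 0.6002 -0.0638  0.06  ]
pBL [0.7131 0.2364 0.006 ]
pBR [ 0.7972 -0.0359  0.006 ]
pFL [0.4396 0.1469 0.038 ]
spool [0.4729 0.2316 0.03  ]
jar [ 0.6613 -0.1358  0.045 ]
handle [ 0.4742 -0.1047  0.02  ]
tip [0.4161 0.0408 0.005 ]
armend [0.6265 0.1261 0.208 ]
armpost [0.7267 0.1539 0.208 ]
cFR cBR (np.float64(0.2308), np.float64(17.63))
cFL cBL (np.float64(0.2311), np.float64(16.23))
cFR cFL (np.float64(0.1329), np.float64(106.04))
cBR cBL (np.float64(0.1273), np.float64(105.87))
btn ridge (np.float64(0.0327), np.float64(108.44))
pBR pBL (np.float64(0.285), np.float64(107.17))
armend armpost (np.float64(0.104), np.float64(15.48))
pFL pBL (np.float64(0.2895), np.float64(18.12))
```

Call:
carry_out --moves '[0.028,0.029,0,7,0.056,0.058,0,14,0.084,0.087,0,21,0.112,0.116,0,28,0.14,0.145,0,35,0.168,0.174,0,42,0.196,0.203,0,49,0.224,0.232,0,56]' --gripper -1

```text
clock: 0.77
eef_pos: [0.3423, 0.3578, 0.2077]
tool_rot: [0.0, 0.804, -0.595, -0.0]
ft_force: [1.0, -0.2, 0.5]
gripper_width: -0.0002
finger_force: 0.0
```

```bash
cat >> h.py <<'E'
from scipy.spatial.transform import Rotation as Ro
Y=np.radians(16.7); FX=np.array([np.cos(Y),np.sin(Y),0]); FY=np.array([-np.sin(Y),np.cos(Y),0])
def pose():
    s=env.sense(); q=np.array(s["tool_rot"]); return s,np.array(s["eef_pos"]),Ro.from_quat(q[[1,2,3,0]]).as_matrix()
def to(t):
    s,p,R=pose(); x=R[:,0]
    print("t",round(s["clock"],2),"p",p.round(4),"xyaw",np.degrees(np.arctan2(x[1],x[0])).round(2),"R2",R[:,2].round(3),"j",np.round(s["joint_positions"],2),"F",np.round(s["ft_force"],1))
    print("tool shift",(R.T@(np.array(t)-p)).round(4))
E
python3 -c "
from h import *
to(np.array([.535,-.031,.12])+.006*FY)"
```

```text
t 0.77 p [0.3423 0.3578 0.2077] xyaw -73.04 R2 [-0. -0. -1.] j [ 1.21  0.06 -0.37 -0.   -1.14 -0.91] F [ 1.  -0.2  0.5]
tool shift [ 0.4221 -0.071   0.0877]
```

Call:
carry_out --moves '[0.04,-0.007,0,0,0.08,-0.013,0,0,0.12,-0.02,0,0,0.16,-0.027,0,0,0.2,-0.034,0,0,0.24,-0.04,0,0,0.28,-0.047,0,0,0.32,-0.054,0,0]'

```text
clock: 1.43
eef_pos: [0.4889, 0.0683, 0.2079]
tool_rot: [-0.0, 0.805, -0.593, -0.0]
ft_force: [0.3, 1.3, 0.2]
gripper_width: -0.0002
finger_force: 0.0
```

Call:
carry_out --moves '[0.04,-0.007,0.01,0,0.08,-0.014,0.02,0,0.1,-0.017,0.03,0,0.102,-0.017,0.04,0,0.102,-0.017,0.04,0,0.102,-0.017,0.04,0]'

```text
clock: 1.93
eef_pos: [0.5344, -0.0222, 0.1671]
tool_rot: [0.001, 0.805, -0.593, -0.001]
ft_force: [-0.7, -0.3, 0.7]
gripper_width: -0.0003
finger_force: 0.0
```

```bash
python3 - <<'E'
from h import *
import pickle
to(np.array([.535,-.031,.12])+.006*FY)
s,p,R=pose(); c=env.capture("wrist"); save("w1",c); pickle.dump((p,R,c),open("w1.pkl","wb")); print(c["mount"].round(3),c["mtx"])
d=env.capture("scene"); pickle.dump(d,open("s1.pkl","wb"))
E
```

```text
t 1.93 p [ 0.5344 -0.0222  0.1671] xyaw -72.76 R2 [-0.002 -0.    -1.   ] j [ 0.33  0.16 -0.35 -0.   -1.06 -0.02] F [-0.7 -0.3  0.7]
tool shift [0.0026 0.0019 0.0471]
[[-0.    -0.956 -0.292  0.074]
 [ 1.    -0.    -0.     0.   ]
 [ 0.    -0.292  0.956 -0.166]
 [ 0.     0.     0.     1.   ]] [[411.54816109   0.         320.6251625 ]
 [  0.         411.54816109 234.40422686]
 [  0.           0.           1.        ]]
```

View pics/w1.png

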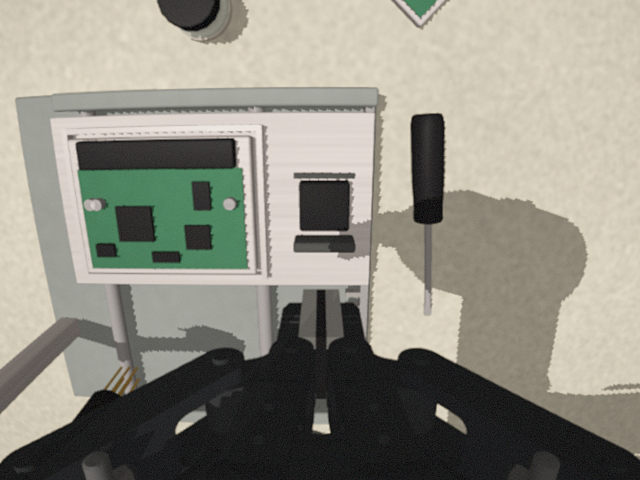

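The wrist view shows the button cap with corners at (300,181) and (350,231). The ridge bar's edge facing the button runs along row ~236, from column 295 to 354. The fingers are at the bottom middle.

```bash
python3 - <<'E'
from h import *
import pickle
p,R,c=pickle.load(open("w1.pkl","rb"))
M=c["mount"]; Rw=R@M[:3,:3]; tw=R@M[:3,3]+p
c["rvec"]=cv2.Rodrigues(Rw.T)[0]; c["tvec"]=-Rw.T@tw
B0=np.array([.535,-.031,0])
for k,u,v,z in [("b1",300,181,.05),("b2",349,181,.05),("b3",350,230,.05),("b4",300,231,.05),("ctr",324.7,206,.05),("r1",295,236,.06),("r2",354,236,.06),("cFR",375,113,.038),("cFL",369,287,.038),("cBR",52,119,.038),("cBL",77,284,.038)]:
    P=ray(c,(u,v),z); d=P-B0; print(k,P.round(4),"fix",(d@FX).round(4),(d@FY).round(4))
d=p-B0; print("tcp",(d@FX).round(4),(d@FY).round(4))
E
```

```text
b1 [ 0.5555 -0.0435  0.05  ] fix 0.0161 -0.0178
b2 [ 0.5231 -0.0535  0.05  ] fix -0.0179 -0.0181
b3 [ 0.5112 -0.0201  0.05  ] fix -0.0196 0.0173
b4 [ 0.5453 -0.0087  0.05  ] fix 0.0163 0.0184
ctr [ 0.5339 -0.0315  0.05  ] fix -0.0013 -0.0002
r1 [ 0.548  -0.0072  0.06  ] fix 0.0193 0.019
r2 [ 0.5088 -0.0193  0.06  ] fix -0.0218 0.0187
cFR [ 0.5193 -0.1027  0.038 ] fix -0.0356 -0.0641
cFL [0.4803 0.0228 0.038 ] fix -0.0369 0.0672
cBR [ 0.7421 -0.0333  0.038 ] fix 0.1977 -0.0617
cBL [0.7056 0.0914 0.038 ] fix 0.1986 0.0682
tcp 0.002 0.0086
```

Call:
carry_out --moves '[0.002,0.001,0.03,0,0.004,0.003,0.06,0,0.004,0.003,0.085,0,0.004,0.003,0.1,0,0.004,0.003,0.107,0,0.004,0.003,0.107,0]'

```text
clock: 2.53
eef_pos: [0.5329, -0.0259, 0.0602]
tool_rot: [0.001, 0.806, -0.592, -0.0]
ft_force: [-0.6, 0.0, 0.4]
gripper_width: -0.0001
finger_force: 0.0
```

```bash
python3 - <<'E'
from h import *
to(np.array([.535,-.031,.042])+.004*FY)
c=env.capture("wrist"); cv2.imwrite("pics/w2.png",cv2.resize(c["img"][120:420,160:480],None,fx=2,fy=2))
E
```

```text
t 2.53 p [ 0.5329 -0.0259  0.0602] xyaw -72.63 R2 [-0.001 -0.    -1.   ] j [ 0.32  0.28 -0.49 -0.   -0.81 -0.02] F [-0.6  0.   0.4]
tool shift [ 0.0015 -0.0006  0.0182]
```

View pics/w2.png

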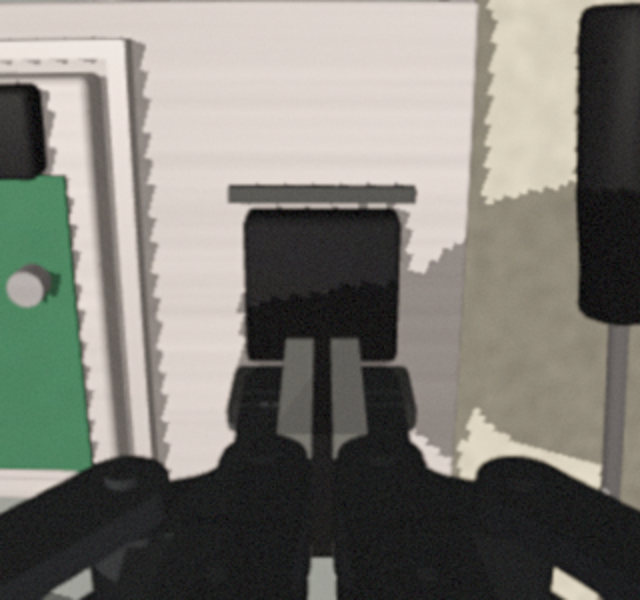

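The crop shows the tips' forward edge at row 340, the button cap at rows 210–360 and the ridge at rows 365–430. I'll check the gap to the ridge numerically.

```bash
python3 - <<'E'
from h import *
s,p,R=pose(); c=env.capture("wrist")
M=c["mount"]; Rw=R@M[:3,:3]; tw=R@M[:3,3]+p
c["rvec"]=cv2.Rodrigues(Rw.T)[0]; c["tvec"]=-Rw.T@tw
for k,u,v,z in [("tip edge",320,290,.06),("btn -y",320,225,.05),("btn +y",320,300,.05),("ridge top near",320,303.5,.06),("ridge top far",320,317,.06),("ridge far b",320,334,.06),("btnL",282,262,.05),("btnR",360,262,.05)]:
    P=ray(c,(u,v),z); print(k,(R.T@(P-p)).round(4))
for q in [(.011,0,0),(-.011,0,0),(0,0,0)]:
    print(q,cv2.projectPoints((p+R@np.array(q)).reshape(1,3),c["rvec"],c["tvec"],c["mtx"],np.array([c["k1"],0,0,0.]))[0].ravel())
E
```

```text
tip edge [-0.0027 -0.      0.0013]
btn -y [ 0.0245 -0.      0.0113]
btn +y [-0.0125 -0.0001  0.0113]
ridge top near [-0.0094 -0.      0.0013]
ridge top far [-0.0162 -0.      0.0013]
ridge far b [-0.025  -0.0001  0.0013]
btnL [ 0.0068 -0.0176  0.0113]
btnR [0.0068 0.0184 0.0113]
(0.011, 0, 0) [320.04695234 262.24551161]
(-0.011, 0, 0) [320.08700217 308.11708533]
(0, 0, 0) [320.0671871  285.63574196]
```

Call:
carry_out --moves '[0,0,0.005,0,0,0,0.009,0,0,0,0.013,0,0,0,0.013,0]'

```text
clock: 2.97
eef_pos: [0.5331, -0.0268, 0.0473]
tool_rot: [0.0, 0.805, -0.593, -0.0]
ft_force: [0.1, -0.5, 0.4]
gripper_width: -0.0
finger_force: 0.0
```

Call:
carry_out --moves '[0,0,0.003,0,0,0,0.003,0]'

```text
clock: 3.13
eef_pos: [0.5333, -0.0269, 0.0444]
tool_rot: [0.0, 0.805, -0.593, -0.0]
ft_force: [0.4, -0.2, 0.6]
gripper_width: -0.0002
finger_force: 0.0
```

```bash
python3 - <<'E'
from h import *
to([.533,-.0268,.042])
c=env.capture("wrist"); d=env.capture("scene")
a=cv2.resize(c["img"][180:380,220:420],(400,400)); 
P=cv2.projectPoints(np.array([[.533,-.026,.05]]),np.array(d["rvec"],float),np.array(d["tvec"],float),d["mtx"],np.array([d["k1"],0,0,0.]))[0].ravel().astype(int); print(P)
b=cv2.resize(d["img"][P[1]-40:P[1]+40,P[0]-40:P[0]+40],(400,400),interpolation=cv2.INTER_CUBIC)
cv2.imwrite("pics/w3.png",np.hstack([a,b]))
E
```

```text
t 3.13 p [ 0.5333 -0.0269  0.0444] xyaw -72.73 R2 [-0. -0. -1.] j [ 0.32  0.3  -0.5  -0.   -0.77 -0.02] F [ 0.4 -0.2  0.6]
tool shift [-0.0001  0.0002  0.0024]
[292 230]
```

View pics/w3.png

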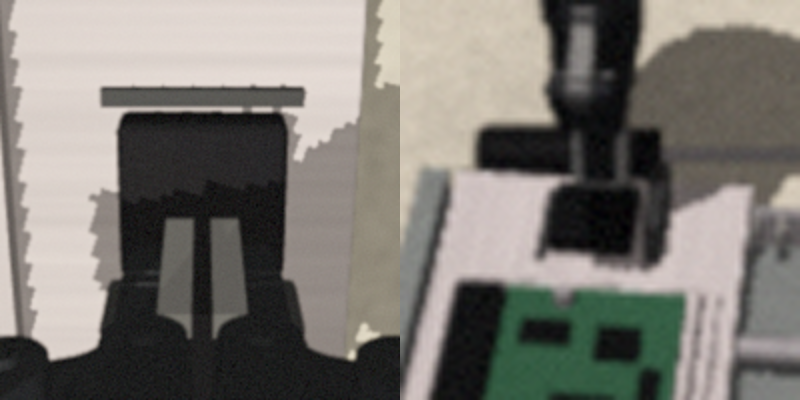

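The left half shows the finger tips over the +y half of the cap. The right half (scene view) shows them at the cap's far edge. There is no contact force yet, so I'll keep going down in small steps.

Call:
carry_out --moves '[0,0,0.002,0,0,0,0.004,0,0,0,0.004,0]'

```text
clock: 3.48
eef_pos: [0.5332, -0.0268, 0.0404]
tool_rot: [0.0, 0.805, -0.593, -0.0]
ft_force: [0.0, -0.4, 0.3]
gripper_width: -0.0
finger_force: 0.0
```

Call:
carry_out --moves '[0,0,0.003,0,0,0,0.003,0]'

```text
clock: 3.65
eef_pos: [0.5332, -0.0268, 0.0373]
tool_rot: [0.0, 0.805, -0.593, -0.0]
ft_force: [-0.7, -0.6, -0.3]
gripper_width: 0.0003
finger_force: 0.0
```

Call:
carry_out --moves '[0,0,0.003,0,0,0,0.003,0]'

```text
clock: 3.82
eef_pos: [0.5332, -0.0268, 0.0343]
tool_rot: [0.0, 0.805, -0.593, -0.0]
ft_force: [-0.3, -0.9, -0.4]
gripper_width: 0.0001
finger_force: 0.0
```

```bash
python3 - <<'E'
from h import *
to([.533,-.0268,.042])
c=env.capture("wrist"); d=env.capture("scene")
a=cv2.resize(c["img"][180:380,220:420],(400,400)); 
b=cv2.resize(d["img"][190:250,265:325],(400,400),interpolation=cv2.INTER_CUBIC)
cv2.imwrite("pics/w4.png",cv2.convertScaleAbs(np.hstack([a,b]),alpha=1.8,beta=20))
E
```

```text
t 3.82 p [ 0.5332 -0.0268  0.0343] xyaw -72.73 R2 [-0.001 -0.    -1.   ] j [ 0.32  0.31 -0.51 -0.   -0.75 -0.02] F [-0.3 -0.9 -0.4]
tool shift [-0.0001  0.0001 -0.0077]
```

View pics/w4.png

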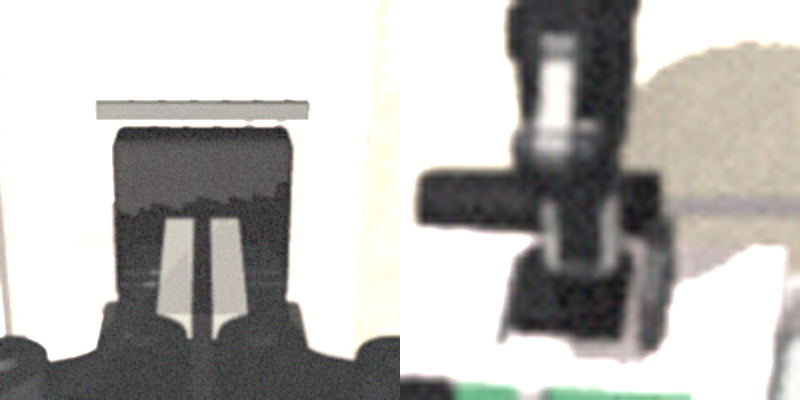

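```bash
python3 - <<'E'
from h import *
s,p,R=pose(); d=env.capture("scene")
for z in (.034,.042,.05,.055,.06,.065): print(z,(R.T@(ray(d,(292.8,230.8),z)-p)).round(4))
E
```

```text
0.034 [0.0012 0.0182 0.0006]
0.042 [-0.0001  0.0087 -0.0074]
0.05 [-0.0014 -0.0007 -0.0154]
0.055 [-0.0022 -0.0066 -0.0204]
0.06 [-0.0031 -0.0125 -0.0254]
0.065 [-0.0039 -0.0184 -0.0304]
```

The two views place the real finger tips about 22–29 mm behind the stated TCP, so they are still just above the cap. I'll continue down while watching the force.

Call:
carry_out --moves '[0,0,0.002,0,0,0,0.004,0,0,0,0.004,0]'

```text
clock: 4.22
eef_pos: [0.5332, -0.0268, 0.0304]
tool_rot: [0.0, 0.805, -0.593, -0.0]
ft_force: [-1.1, 0.5, -0.1]
gripper_width: -0.0004
finger_force: 0.0
```

Call:
carry_out --moves '[0,0,0.002,0,0,0,0.004,0,0,0,0.004,0]'

```text
clock: 4.47
eef_pos: [0.5336, -0.0268, 0.0266]
tool_rot: [0.0, 0.805, -0.593, 0.0]
ft_force: [-0.7, -0.2, 2.5]
gripper_width: -0.0002
finger_force: 1.3
```

Contact came at TCP z ≈ 0.0266, so the button should reach its stop near 0.0185.

Call:
carry_out --moves '[0,0,0.002,0,0,0,0.004,0,0,0,0.006,0,0,0,0.006,0]'

```text
clock: 4.8
eef_pos: [0.5336, -0.0268, 0.0207]
tool_rot: [-0.0, 0.805, -0.593, 0.0]
ft_force: [-1.3, -0.0, 4.9]
gripper_width: -0.0002
finger_force: 2.5
```

Call:
carry_out --moves '[0,0,0.002,0,0,0,0.003,0,0,0,0.003,0]'

```text
clock: 5.05
eef_pos: [0.5337, -0.0269, 0.0185]
tool_rot: [-0.0, 0.805, -0.593, 0.0]
ft_force: [-3.1, 0.1, 9.9]
gripper_width: -0.0005
finger_force: 5.0
```

Force is 9.9 N, so the button is fully down on its stop. Now I'll push along fixture +y (tool −x).

Call:
carry_out --moves '[0,0,0.0005,0,-0.004,0,0.0005,0,-0.008,0,0.0005,0,-0.014,0,0.0005,0,-0.02,0,0.0005,0,-0.025,0,0.0005,0,-0.03,0,0.0005,0]'

```text
clock: 5.63
eef_pos: [0.5249, 0.0017, 0.0185]
tool_rot: [-0.0, 0.806, -0.593, 0.001]
ft_force: [-2.8, -2.6, 14.5]
gripper_width: 0.0002
finger_force: 7.1
```

```bash
python3 - <<'E'
from h import *
to([.5337,-.0269,.0185])
c=env.capture("wrist"); d=env.capture("scene")
a=cv2.resize(c["img"][100:400,160:480],(400,375)); 
b=cv2.resize(d["img"][200:320,235:363],(400,375),interpolation=cv2.INTER_CUBIC)
cv2.imwrite("pics/w5.png",cv2.convertScaleAbs(np.hstack([a,b]),alpha=1.4,beta=10))
E
```

```text
t 5.63 p [0.5249 0.0017 0.0185] xyaw -72.68 R2 [ 0.001 -0.001 -1.   ] j [ 0.38  0.32 -0.55  0.   -0.7  -0.08] F [-2.8 -2.6 14.5]
tool shift [ 0.0299  0.0001 -0.    ]
```

View pics/w5.png

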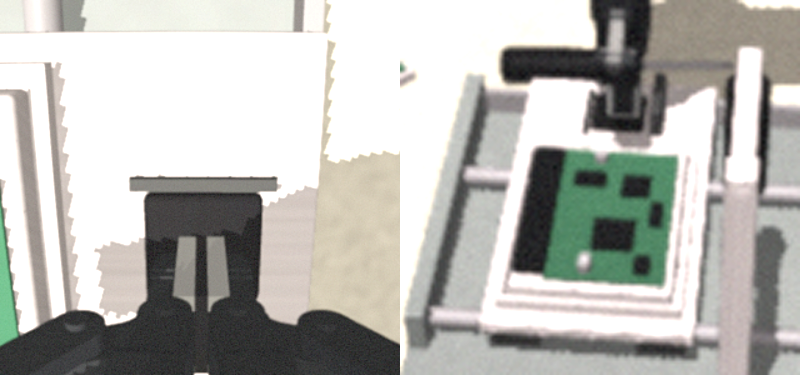

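The carriage has moved along by about 25–30 mm (the rails are now exposed at its starting end), and the button is still held. Continuing.

Call:
carry_out --moves '[-0.006,0,0,0,-0.014,0,0,0,-0.022,0,0,0,-0.03,0,0,0,-0.038,0,0,0,-0.046,0,0,0,-0.054,0,0,0,-0.06,0,0,0]'

```text
clock: 6.4
eef_pos: [0.5071, 0.0594, 0.0185]
tool_rot: [-0.0, 0.806, -0.593, 0.001]
ft_force: [-1.6, -3.2, 14.8]
gripper_width: 0.0002
finger_force: 7.3
```

Call:
carry_out --moves '[-0.006,0,0,0,-0.012,0,0,0,-0.018,0,0,0,-0.022,0,0,0,-0.024,0,0,0,-0.026,0,0,0]'

```text
clock: 6.9
eef_pos: [0.4995, 0.084, 0.0184]
tool_rot: [-0.0, 0.806, -0.592, 0.001]
ft_force: [-3.1, -2.3, 15.7]
gripper_width: -0.0003
finger_force: 7.5
```

Call:
carry_out --moves '[-0.002,0,0,0,-0.004,0,0,0,-0.006,0,0,0,-0.007,0,0,0,-0.007,0,0,0]'

```text
clock: 7.32
eef_pos: [0.4977, 0.09, 0.0184]
tool_rot: [0.0, 0.806, -0.592, 0.001]
ft_force: [0.3, -7.0, 13.5]
gripper_width: 0.0002
finger_force: 6.9
```

Call:
carry_out --moves '[-0.001,0,0,0,-0.002,0,0,0,-0.003,0,0,0,-0.003,0,0,0]'

```text
clock: 7.65
eef_pos: [0.4971, 0.0927, 0.0185]
tool_rot: [-0.0, 0.806, -0.592, 0.001]
ft_force: [1.3, -7.1, 13.0]
gripper_width: 0.0001
finger_force: 6.3
```

Call:
carry_out --moves '[-0.001,0,0,0,-0.002,0,0,0,-0.003,0,0,0,-0.003,0,0,0]'

```text
clock: 7.98
eef_pos: [0.4963, 0.0957, 0.0184]
tool_rot: [-0.0, 0.806, -0.593, 0.001]
ft_force: [2.1, -7.1, 11.6]
gripper_width: -0.0001
finger_force: 6.0
```

The lateral force holds at 7 N, well over the 2 N that slides the carriage, with the finger now slipping on the cap. Total travel is 122+ mm, so the carriage is at the end stop. I'll release the button straight up.

Call:
carry_out --moves '[0,0,-0.003,0,0,0,-0.006,0,0,0,-0.009,0,0,0,-0.012,0,0,0,-0.02,0,0,0,-0.04,0,0,0,-0.07,0,0,0,-0.1,0]'

```text
clock: 8.65
eef_pos: [0.4941, 0.0962, 0.1179]
tool_rot: [0.001, 0.805, -0.593, -0.001]
ft_force: [0.8, -0.2, 0.0]
gripper_width: 0.0
finger_force: 0.0
```

Call:
carry_out --moves '[0,0.02,-0.02,0,0,0.04,-0.04,0,0,0.04,-0.06,0,0,0.04,-0.06,0]'

```text
clock: 8.98
eef_pos: [0.458, 0.0853, 0.1818]
tool_rot: [-0.003, 0.806, -0.592, 0.001]
ft_force: [0.8, 0.6, 0.3]
gripper_width: -0.0003
finger_force: 0.0
```

```bash
python3 - <<'E'
from h import *
to([.5,.1,.15])
c=env.capture("wrist"); d=env.capture("scene")
a=cv2.resize(c["img"],(400,300)); 
b=cv2.resize(d["img"][190:350,200:413],(400,300),interpolation=cv2.INTER_CUBIC)
cv2.imwrite("pics/w6.png",np.hstack([a,b])); save("w6full",c)
E
```

```text
t 8.98 p [0.458  0.0853 0.1818] xyaw -72.65 R2 [ 0.006  0.003 -1.   ] j [ 0.61  0.02 -0.47  0.   -1.07 -0.31] F [0.8 0.6 0.3]
tool shift [-0.0014 -0.0442  0.0321]
```

View pics/w6.png

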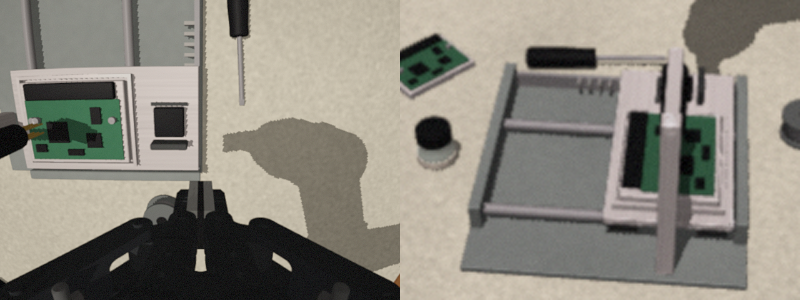

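The carriage sits at the probe's end with the board under the probe pins, and the screwdriver, jar and spool are undisturbed. I'll measure the button's travel and height.

```bash
python3 - <<'E'
from h import *
import pickle
def cap(img,box):
    x0,y0,x1,y1=box; g=cv2.cvtColor(img,6)[y0:y1,x0:x1]; m=(g<75).astype(np.uint8)
    n,l,st,ce=cv2.connectedComponentsWithStats(m); return [(s[:4]+[x0,y0,0,0],s[4],(c+[x0,y0]).round(1)) for s,c in zip(st[1:],ce[1:]) if s[4]>150]
def cam(p,R,c):
    M=c["mount"]; Rw=R@M[:3,:3]; c["rvec"]=cv2.Rodrigues(Rw.T)[0]; c["tvec"]=-Rw.T@(R@M[:3,3]+p); return c
p,R,c=pickle.load(open("w1.pkl","rb")); c=cam(p,R,c)
s,p2,R2=pose(); c2=cam(p2,R2,env.capture("wrist"))
Y=np.radians(17.2); FY=np.array([-np.sin(Y),np.cos(Y),0])
A=cap(c["img"],(280,165,370,260)); B=cap(c2["img"],(235,155,310,245)); print(A);print(B)
for C,L in((c,A),(c2,B)):
    b,_,ce=max(L,key=lambda t:t[1] if t[0][3]>30 else 0)
    P=ray(C,ce,.05); print("btn",P.round(4),"fixY",(P@FY).round(4))
    for z in(.05,.042): print(z,"width",np.linalg.norm(ray(C,(b[0],ce[1]),z)-ray(C,(b[0]+b[2],ce[1]),z)).round(4),"height",np.linalg.norm(ray(C,(ce[0],b[1]),z)-ray(C,(ce[0],b[1]+b[3]),z)).round(4))
E
```

```text
[(array([300, 180,  50,  51]), np.int32(2418), array([324.2, 205. ])), (array([295, 235,  60,  17]), np.int32(659), array([330.2, 241.8]))]
[(array([243, 172,  50,  48]), np.int32(2306), array([267.9, 195.4])), (array([239, 225,  59,  16]), np.int32(538), array([268.9, 230.9]))]
btn [ 0.5344 -0.0321  0.05  ] fixY -0.1887
0.05 width 0.0353 height 0.0369
0.042 width 0.0363 height 0.0379
btn [0.4981 0.0832 0.05  ] fixY -0.0678
0.05 width 0.0366 height 0.0357
0.042 width 0.0376 height 0.0367
```

The button travelled 120.9 mm, which matches the end stop for a 0–3 mm start. The cap's size at 50 mm height is the same as before the press, so the button is up. The arm is clear.

```bash
python3 -c "
from cell import env
print(env.sign_off())"
```

```text
the job is handed in; nothing more can be done
None
```

The job is handed in after about 9 s of the 35 s allowed: I pushed the carriage to the probe-side end stop with the button held down, let the button spring up, and moved the arm clear. Measured travel is 120.9 mm and the button looks fully up, but I did not push on the carriage afterwards to test the lock.

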